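# Change the blade of the clay trimmer

## Task

Change the blade on the bench trimmer: first take the worn orange-gripped blade off its sloping seat and lay it flat, grip up, inside the black tray; then lay the fresh blue-gripped blade flat on the sloping seat, notched end uphill with the notch over the pin, and let go. Leave everything else on the table where it is: the green-gripped blade, the cup, the clay pack and the yellow scraper.

Things in the scene. Friction and masses are not known exactly. Their poses are not given: they have to be found in the camera images.
- worn_grip (a point): centre of the orange finger grip of the worn blade: an upright block 50 mm along x, 12 mm wide along y, 30 mm high on the middle of the plate; this point is half-way up it, 20 mm above the plate's underside. x runs along the blade towards its notched end, z is the plate's normal, up through the grip. 0.12 kg, varies by a third. Starts on the trimmer's seat, notch over the pin
- fresh_grip (a point): centre of the blue finger grip of the fresh blade, which is the same in shape, size, mass and axes as the worn one. It starts flat on the table, grip up
- plain_grip (a point): centre of the green finger grip of another blade of the same size and axes, but without a notch; it lies flat on the table and stays there
- worn_blade (a point): middle of the underside of the worn blade's steel plate, 110 (x) x 36 (y) x 5 (z) mm, 20 mm below worn_grip along the blade's z; same axes. The notch is an open slot 11 mm wide and 18 mm deep in the middle of the +x end
- fresh_blade (a point): middle of the underside of the fresh blade's plate, 20 mm below fresh_grip along the blade's z; same axes
- seat_centre (a point): middle of the trimmer's sloping steel seat, on its surface, 50 mm above the table: x points up the slope, y across, z is its normal; slope 30 degrees (0.52 rad), rising towards the right-hand side as the robot looks. Seat 128 x 44 mm. At x = -57.5 mm a ledge 8 mm high stops the blade's plain end. A blade is seated when the middle of its underside lies here, axes alike. The trimmer is fixed, at most 92 mm high
- seat_pin (a point): tip of the single brass locating pin on the seat, at x = +46 mm, y = 0 of seat_centre: 7 mm diameter, 10 mm high, tapered above 6 mm; same axes as seat_centre
- tray: black open tray, fixed, 160 mm along its x, 110 mm along y, walls 15 mm high and 4 mm thick, floor 4 mm thick; origin at the centre of its underside
- cup_mid (a point): centre of a white enamel cup, 69 mm across and 73 mm high, loose
- carton_mid (a point): centre of a red and orange torn-open clay pack, 51 x 121 x 34 mm, long side along y, loose
- scraper_mid (a point): centre of a yellow straight scraper 30 x 204 x 6 mm lying flat, long side along y, loose

How it is judged:
On the way, in this order (a step that is already met when the one before it is completed fails the run):
1. the worn blade lies flat in the tray, grip up, and is let go (x of worn_blade in the frame of tray between -0.04 and 0.04 m and y of worn_blade in the frame of tray between -0.045 and 0.045 m and height (world z) of worn_blade below 0.01 m and angle between worn_blade's own z axis and vertical below 0.1 rad and contact force between worn and the fingers below 0.05 N), for 0.2 s.
2. the fresh blade lies on the seat with its notch over the pin and is let go (x of fresh_blade in the frame of seat_centre between -0.005 and 0.007 m and y of fresh_blade in the frame of seat_centre between -0.006 and 0.006 m and z of fresh_blade in the frame of seat_centre below 0.0022 m and angle between the z axis of fresh_blade and the z axis of seat_centre, either way round below 0.04 rad and angle between the x axis of fresh_blade and the x axis of seat_centre, either way round below 0.12 rad and contact force between fresh and the fingers below 0.05 N), for 0.2 s.
At the end, for the whole second after the job is handed in: Worn blade flat in the tray, grip up. Fresh blade flat on the seat (underside within 2.2 mm and 0.04 rad of it), notch round the pin (centre within 6 mm across, -5 to +7 mm along the slope, turned under 0.12 rad). Both released, at rest (x of worn_blade in the frame of tray between -0.04 and 0.04 m and y of worn_blade in the frame of tray between -0.045 and 0.045 m and height (world z) of worn_blade below 0.01 m and angle between worn_blade's own z axis and vertical below 0.1 rad and x of fresh_blade in the frame of seat_centre between -0.005 and 0.007 m and y of fresh_blade in the frame of seat_centre between -0.006 and 0.006 m and z of fresh_blade in the frame of seat_centre below 0.0022 m and angle between the z axis of fresh_blade and the z axis of seat_centre, either way round below 0.04 rad and angle between the x axis of fresh_blade and the x axis of seat_centre, either way round below 0.12 rad and linear speed of each of fresh, worn below 0.02 m/s); the robot touches nothing.
It fails at once if the green-gripped blade is moved by more than 25 mm (distance of plain_grip from where it was at the start of the episode above 0.025 m).
It fails at once if the cup is moved by more than 25 mm or tipped (distance of cup_mid from where it was at the start of the episode above 0.025 m or angle between cup_mid's own z axis and vertical above 0.3 rad).
It fails at once if the clay pack is moved by more than 25 mm (distance of carton_mid from where it was at the start of the episode above 0.025 m).
It fails at once if the scraper is moved by more than 25 mm (distance of scraper_mid from where it was at the start of the episode above 0.025 m).
It also fails if it takes over 72 s, if anything falls off the work surface, if the arm or the gripper's body presses on something with over 40 N, if the wrist force passes 120 N, or if a joint passes its speed limit or range.

## Robot

A 6-joint arm with a two-finger parallel gripper is mounted at the origin on a cart in front of the work surface, level with it; the furniture and walls round the work are solid. World frame = base frame: x ahead of the robot, y to its left, z up, the work surface at z = 0. Lengths are in m, angles in rad, forces in N, time in s.
With the tool pointing down it reaches from about 0.225 to 0.875 m from the base axis. Payload 3.4 kg.
Tool frame: the origin (TCP) lies at the very end of the fingers, on their centre line; the grasp point (between the pads) lies 19 mm behind it (manip.hold_point_z is the distance from the TCP to the grasp point, in m); z points along the fingers, x is the direction in which the jaws open and shut, and the axes are right-handed (so a half turn about z gives the same grasp; the last joint's range is limited). The gripper opens to 85 mm and grips with 20 to 120 N. Pads are 22 mm wide; open, the fingers measure 114 mm over their backs; the gripper's body (76 mm by 85 mm) begins 54 mm behind the grasp point. The pads swing forward as they close: fully open they stand 13 mm farther back than shut.
Start: joints at [1.023, 0.276, 1.505, -0, 1.361, -0.121], TCP at [0.238, 0.523, 0.197] pointing down, gripper open.
Joint ranges: [-2.89, 2.89], [-0.75, 2.08], [0.22, 2.7], [-1.18, 4.32], [0.11, 2.71], [-2.7, 2.7]. Speed limits (rad/s): [2.57, 2.57, 3.14, 3.14, 3.14, 3.14].

## Interface

Orientations are given as a unit quaternion [w, x, y, z].
In Python, from rig import manip gives the robot as it stands.
- The arm moves only by the tool apply_moves, never from a script. Its argument "commands" is one flat list of numbers, 6 for each row, row after row: the shift along the tool's x, y, z normalised to -1 to 1, where 1 is 0.03 m, then the turn, a rotation vector about the tool's x, y, z normalised to -1 to 1, where 1 is 0.15 rad. A call has 1 to 20 rows; each row shifts and turns the commanded pose from where the row before left it, along the tool's axes as they then stand; what a row does not reach is not made up. A row lasts 1/10 s, in which the tool goes at most 50 mm and 8.59 degrees, less where a joint would pass 70% of its speed; a pose out of reach is approached as far as the arm can. A call with a number of a shift or a turn outside -1 to 1 is refused whole. A call with a gripper value outside its range is refused whole. "jaw" is the opening, from -1 (shut) to 1 (fully open), set as the call begins (left out, the last holds). The fingers move at their own pace and stop on an object; "newtons" is the grip in N (left out, the last holds). Time passes only in rows, so rows that do not move let the fingers close. It gives the time, the measured TCP pose, the force and the opening at its end, in the units of the state.
- manip.get_state(): the state, without advancing time (a new reading comes with each control period).
- manip.get_image(name): name is "side" or "top" or "wrist"; returns a dict with "frame" (384x512x3 uint8, red, green, blue), "fx", "fy", "cx", "cy" (pixels), "extrinsics" (4x4, takes a point from camera to world coordinates); the wrist camera has in their place "mount" (4x4, takes a point from camera to tool coordinates, whose origin is the TCP and whose axes are the tool frame's). Camera axes: x right, y up, looking along -z (the intrinsics and any distortion apply to the point x, -y, -z); pixel columns grow to the right and rows downward; lengths in m; the calibration is good to about 2 mm. A picture is of the moment at which its call begins: read the wrist's pose just before it. There is no depth.
- manip.sign_off(): hands the job in, once; it reports no verdict.
The state is a dict: "clock": time; "qpos": joint angles; "qd": joint speeds; "effort": joint torques, N m; "position": TCP position; "ee_rot": TCP orientation; "contact_force": force on the tool from outside, world axes, zero at the start; "moment": the same for the moment, N m; "width": finger opening in m.
Only numpy, scipy, OpenCV 4.12 (cv2) and the standard library are available. Lean on these libraries where they do the work, as an engineer would, in place of code of your own. Each camera call takes 0.05 s, during which the arm holds its last target. There are 200 camera calls.

## Working session

There is one attempt and no reset: what is moved stays moved. The work goes in short steps, Python scripts to look and compute and a tool call to move; the robot and the scene stay as the last step left them, time stands still between calls to the robot, and variables do not carry over. Pictures are saved under pics/ and viewed, about 8 in all and at most 12, crops included, and the job is handed in when it is done.

Besides the shell and the picture viewer there is one more tool, called after "Call:" by a JSON object that holds its "name" and its "arguments". apply_moves: Moves the arm, as the interface text tells. Scaled input: -1 to 1 covers 0.03 m each way for a shift and 0.15 rad each way for a turn. Its arguments: {"type":"object","properties":{"commands":{"type":"array"},"jaw":{"type":"number"},"newtons":{"type":"number"}},"required":["commands"]}

```bash
ls; mkdir -p pics; python3 - <<'E'
from rig import manip
import cv2,numpy as np
s=manip.get_state();print(s['clock'],s['position'],s['ee_rot'],s['width'],manip.hold_point_z)
for n in("top","side"):
    d=manip.get_image(n);cv2.imwrite(f"pics/{n}0.png",d["frame"][:,:,::-1]);np.savez(f"pics/{n}0.npz",**{k:v for k,v in d.items()})
    print(n,[ (k,np.round(d[k],3).tolist()) for k in d if k!="frame"])
a=cv2.imread("pics/top0.png");b=cv2.imread("pics/side0.png")
cv2.imwrite("pics/both0.png",cv2.resize(np.vstack([a,b]),None,fx=.78,fy=.78))
E
```

```text
pics
0.0 [0.23770469 0.52291887 0.19562668] [ 3.90476154e-04  8.40823384e-01  5.41308763e-01 -8.40905643e-04] 0.08534836499985063 0.0187
top [('fx', 411.397), ('fy', 411.397), ('cx', 251.365), ('cy', 189.794), ('extrinsics', [[0.01, 0.983, -0.185, 0.367], [-1.0, 0.009, -0.009, 0.202], [-0.007, 0.185, 0.983, 1.075], [0.0, 0.0, 0.0, 1.0]])]
side [('fx', 369.68), ('fy', 369.68), ('cx', 255.587), ('cy', 187.329), ('extrinsics', [[0.965, 0.095, -0.245, 0.33], [-0.263, 0.394, -0.881, -0.552], [0.013, 0.914, 0.405, 0.427], [0.0, 0.0, 0.0, 1.0]])]
```

View pics/top0.png

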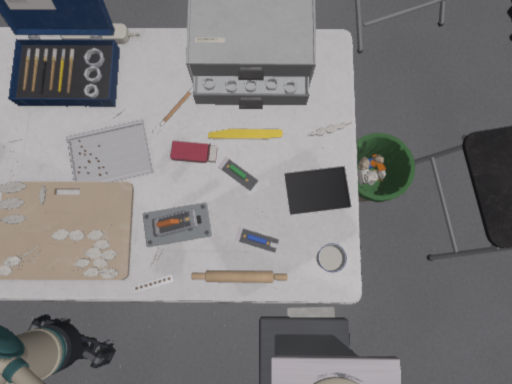

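View pics/side0.png

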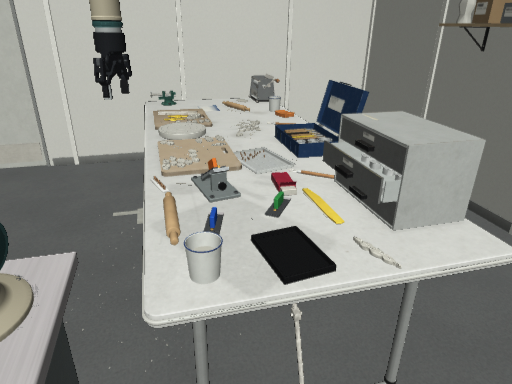

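Top view: worn orange grip at about (168,223) on the trimmer, blue at (259,240), green at (239,173), tray at (318,190) and cup at (331,258). The side view shows orange (212,165), blue (213,218) and the tray (291,252). Next I'll triangulate.

```bash
cat > h.py <<'E'
import numpy as np,cv2
from scipy.spatial.transform import Rotation as R
def pose(s):
    T=np.eye(4);q=np.array(s['ee_rot']);T[:3,:3]=R.from_quat(q[[1,2,3,0]]).as_matrix();T[:3,3]=s['position'];return T
def ray(d,uv,T=None):
    E=d['extrinsics'] if T is None else T@d['mount']
    v=np.array([(uv[0]-d['cx'])/d['fx'],-(uv[1]-d['cy'])/d['fy'],-1.])
    v=E[:3,:3]@v;return E[:3,3],v/np.linalg.norm(v)
def plane(r,z): return r[0]+r[1]*(z-r[0][2])/r[1][2]
def tri(rs):
    A=sum(np.eye(3)-np.outer(v,v) for o,v in rs);b=sum((np.eye(3)-np.outer(v,v))@o for o,v in rs)
    p=np.linalg.solve(A,b);return p,[float(np.linalg.norm(np.cross(p-o,v)))for o,v in rs]
def mask(f,lo,hi,roi=None):
    m=cv2.inRange(cv2.cvtColor(f,cv2.COLOR_RGB2HSV),np.array(lo),np.array(hi))
    if roi:
        z=np.zeros_like(m);a,b,c,e=roi;z[b:e,a:c]=m[b:e,a:c];m=z
    return m
def blob(m):
    c=max(cv2.findContours(m,0,cv2.CHAIN_APPROX_NONE)[0],key=cv2.contourArea)
    z=cv2.drawContours(np.zeros_like(m),[c],-1,255,-1);M=cv2.moments(z,True)
    return np.array([M['m10']/M['m00'],M['m01']/M['m00']]),c,cv2.minAreaRect(c)
HUE=dict(orange=((3,150,90),(20,255,255)),blue=((108,120,60),(130,255,255)),green=((45,120,40),(80,255,255)),black=((0,0,0),(180,255,40)))
E
python3 - <<'E'
from h import *
t=np.load("pics/top0.npz");s=np.load("pics/side0.npz")
R1=dict(orange=(140,200,215,250),blue=(235,225,285,255),green=(215,155,265,195),black=(275,160,360,220))
R2=dict(orange=(195,150,230,180),blue=(195,200,232,235),green=(260,185,300,222),black=(240,220,345,285))
for k in HUE:
    a,ca,ra=blob(mask(t['frame'],*HUE[k],R1[k]));b,cb,rb=blob(mask(s['frame'],*HUE[k],R2[k]))
    p,e=tri([ray(t,a),ray(s,b)]);print(k,a.round(1),b.round(1),'p',p.round(4),'err',np.round(e,4),len(ca),len(cb))
    z={'orange':.075,'blue':.035,'green':.035,'black':.015}[k]
    q=[plane(ray(t,c),z)[:2].round(3).tolist() for c in cv2.boxPoints(ra)];print('  corners',q)
E
```

```text
orange [167.9 222. ] [212.3 163.1] p [0.4736 0.4148 0.0704] err [0.0001 0.0001] 42 34
  corners [[0.474, 0.44], [0.484, 0.391], [0.474, 0.389], [0.464, 0.437]]
blue [256.5 238.8] [212.9 217.2] p [0.4382 0.1971 0.0186] err [0.0002 0.0002] 39 46
  corners [[0.439, 0.221], [0.449, 0.218], [0.436, 0.174], [0.426, 0.177]]Traceback (most recent call last):
  File "<stdin>", line 6, in <module>
  File "h.py", line 19, in blob
    c=max(cv2.findContours(m,0,cv2.CHAIN_APPROX_NONE)[0],key=cv2.contourArea)
ValueError: max() iterable argument is empty
```

```bash
cat >> h.py <<'E'
def frame(xdir,zdir):
    z=np.array(zdir,float);z/=np.linalg.norm(z);x=np.array(xdir,float);x-=x@z*z;x/=np.linalg.norm(x)
    return np.c_[x,np.cross(z,x),z]
def plan(T,p,Rt,N):
    "one body-frame row, repeated N times, from T to (p,Rt)"
    w=R.from_matrix(T[:3,:3].T@Rt).as_rotvec()/N;Q=R.from_rotvec(w).as_matrix()
    S=sum(np.linalg.matrix_power(Q,k) for k in range(N))
    d=np.linalg.solve(S,T[:3,:3].T@(np.array(p)-T[:3,3]))
    r=np.r_[d/.03,w/.15].round(3);print(N,'rows of',r.tolist(),'MAX',abs(r).max());return r
E
python3 - <<'E'
from h import *
from rig import manip
t=np.load("pics/top0.npz");s=np.load("pics/side0.npz")
hs=cv2.cvtColor(t['frame'],cv2.COLOR_RGB2HSV);print(hs[190,318],hs[175,300],hs[150,330],t['frame'][173,237])
m=mask(t['frame'],(0,0,0),(180,255,70),(275,160,360,220));a,c,r=blob(m);print(a,r)
q=np.array([plane(ray(t,x),.015) for x in cv2.boxPoints(r)]);print(q.round(3).tolist(),q.mean(0))
m=mask(s['frame'],(0,0,0),(180,255,70),(240,220,345,285));a,c,r=blob(m);print(a,plane(ray(s,a),.008))
d=manip.get_image("wrist");print(d['mount'].round(3).tolist(),d['fx'],d['cx'],d['cy'])
T=pose(manip.get_state());M=d['mount']
Rt=frame([.99,.13,0],[0,0,-1])
for tgt in([.474,.405,.05],):
    # camera axis offset at depth
    for z in(.22,.26,.3):
        print(z,(np.array(tgt)-(Rt@M[:3,3]-Rt@M[:3,2]*0)).round(3), (Rt@-M[:3,2]).round(2))
E
```

```text
[135   9  54] [150   9  60] [165   3 185] [ 68 104  74]
[317.18681319 190.00887574] ((317.3692626953125, 189.953857421875), (39.939186096191406, 60.03281021118164), 82.87498474121094)
[[0.61, 0.123, 0.015], [0.631, -0.035, 0.015], [0.526, -0.044, 0.015], [0.505, 0.111, 0.015]] [0.5678789  0.03875077 0.015     ]
[292.07679063 254.26997245] [0.56900134 0.02596292 0.008     ]
[[1.0, 0.0, 0.0, -0.001], [0.0, -0.966, -0.258, -0.066], [0.0, 0.258, -0.966, -0.179], [0.0, 0.0, 0.0, 1.0]] 297.10417109338874 255.07477499967052 195.32859627251932
0.22 [ 0.483  0.34  -0.129] [ 0.03 -0.26 -0.97]
0.26 [ 0.483  0.34  -0.129] [ 0.03 -0.26 -0.97]
0.3 [ 0.483  0.34  -0.129] [ 0.03 -0.26 -0.97]
```

```bash
python3 - <<'E'
from h import *
from rig import manip
T=pose(manip.get_state())
plan(T,[.46,.44,.17],frame([.99,.13,0],[0,0,-1]),10)
E
```

```text
10 rows of [0.414, 0.714, 0.086, 0.0, 0.001, 0.676] MAX 0.714
```

Call:
{"name": "apply_moves", "arguments": {"commands": [0.414,0.714,0.086,0,0,0.676,0.414,0.714,0.086,0,0,0.676,0.414,0.714,0.086,0,0,0.676,0.414,0.714,0.086,0,0,0.676,0.414,0.714,0.086,0,0,0.676,0.414,0.714,0.086,0,0,0.676,0.414,0.714,0.086,0,0,0.676,0.414,0.714,0.086,0,0,0.676,0.414,0.714,0.086,0,0,0.676,0.414,0.714,0.086,0,0,0.676,0,0,0,0,0,0,0,0,0,0,0,0], "jaw": 1}}

```text
clock: 1.35
position: [0.4602, 0.4402, 0.1703]
ee_rot: [-0.0, 0.998, 0.065, -0.001]
contact_force: [0.5, 0.1, 1.3]
width: 0.0855
```

```bash
cat >> h.py <<'E'
def snap(name):
    from rig import manip
    T=pose(manip.get_state());d=manip.get_image("wrist");cv2.imwrite(f"pics/{name}.png",d["frame"][:,:,::-1]);np.savez(f"pics/{name}.npz",T=T,**d);return T,d
E
python3 - <<'E'
from h import *
T,d=snap("w1");print(T.round(4).tolist())
# next: shift 
plan(T,[.45,.31,.17],frame([.99,.13,0],[0,0,-1]),6)
E
```

```text
[[0.9916, 0.1294, -0.0013, 0.4602], [0.1294, -0.9916, 0.0001, 0.4402], [-0.0012, -0.0002, -1.0, 0.1703], [0.0, 0.0, 0.0, 1.0]]
6 rows of [-0.15, 0.71, 0.002, -0.0, 0.001, -0.001] MAX 0.71
```

View pics/w1.png

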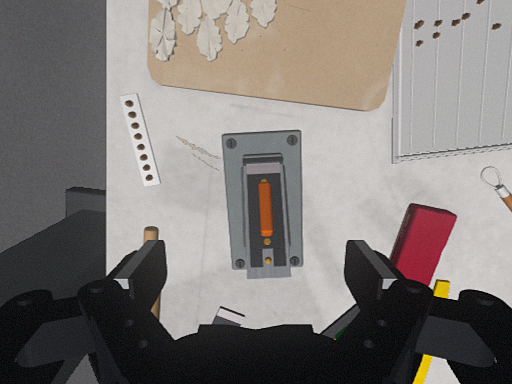

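Wrist view 1: the trimmer is upright in the image, with the orange grip at about (265,208), a brass dot on the blade at (267,241) and the pin at (268,261), which is the notched end towards −y as expected. Now a second viewpoint.

Call:
{"name": "apply_moves", "arguments": {"commands": [-0.15,0.71,0,0,0,0,-0.15,0.71,0,0,0,0,-0.15,0.71,0,0,0,0,-0.15,0.71,0,0,0,0,-0.15,0.71,0,0,0,0,-0.15,0.71,0,0,0,0,0,0,0,0,0,0,0,0,0,0,0,0]}}

```text
clock: 2.2
position: [0.4498, 0.3112, 0.1711]
ee_rot: [-0.001, 0.998, 0.065, 0.0]
contact_force: [0.2, -0.3, 0.3]
width: 0.0856
```

```bash
python3 - <<'E'
from h import *
T,d=snap("w2");print(T[:3,3].round(4))
a=cv2.imread("pics/w1.png")[120:290,210:310];b=cv2.imread("pics/w2.png")
cv2.imwrite("pics/c2.png",np.hstack([cv2.resize(a,None,fx=3.5,fy=3.5,interpolation=2)[:576],cv2.resize(b,(442,331))[:,:] if 0 else np.vstack([cv2.resize(b,(442,331)),np.zeros((245,442,3),np.uint8)])]))
E
```

```text
[0.4498 0.3112 0.1711]
```

View pics/c2.png

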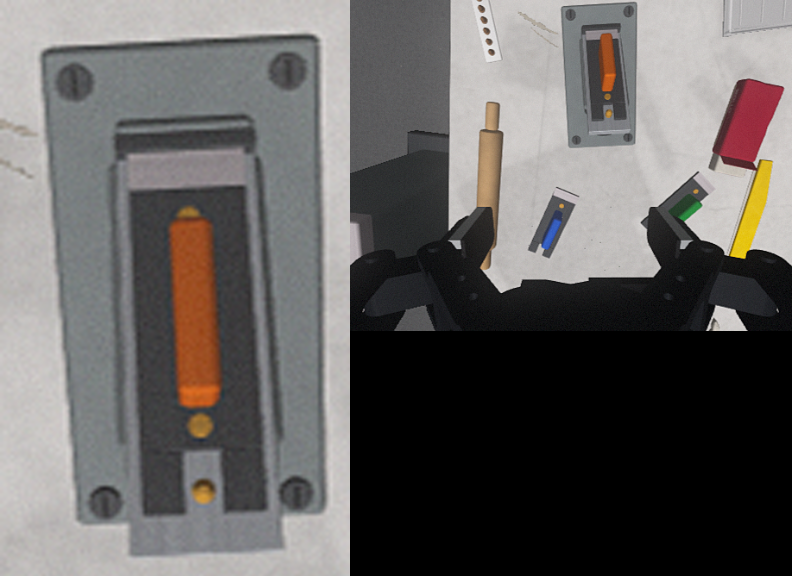

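The left crop shows the worn blade seated, with the pin inside the slot at the −y (uphill) end. The right one shows the blue blade at about (555,225) of the composite, its notched end towards −y, the same sense as the seat. Four base screws give the trimmer's yaw.

```bash
python3 - <<'E'
from h import *
A=dict(np.load("pics/w1.npz"));B=dict(np.load("pics/w2.npz"))
def dark(f,uv,h=7):
    g=cv2.cvtColor(f,cv2.COLOR_RGB2GRAY).astype(float);u,v=map(int,np.round(uv))
    w=g[v-h:v+h+1,u-h:u+h+1];W=np.clip(np.median(w)-18-w,0,None);y,x=np.mgrid[v-h:v+h+1,u-h:u+h+1];return np.array([(W*x).sum(),(W*y).sum()])/W.sum()
def brass(f,uv,h=6):
    u,v=map(int,np.round(uv));hs=cv2.cvtColor(f,cv2.COLOR_RGB2HSV)[v-h:v+h+1,u-h:u+h+1]
    W=((hs[...,1]>110)&(hs[...,0]>14)&(hs[...,0]<30)).astype(float);y,x=np.mgrid[v-h:v+h+1,u-h:u+h+1];return np.array([(W*x).sum(),(W*y).sum()])/W.sum(),W.sum()
def T2(a,b): return tri([ray(A,a,A['T']),ray(B,b,B['T'])])
P=[]
for a,b in zip([(231.4,143.7),(292.6,140),(240,263.7),(294.6,260.9)],[(256,15),(323.2,12.7),(262.4,162.2),(321.4,158.7)]):
    a=dark(A['frame'],a);b=dark(B['frame'],b);p,e=T2(a,b);P.append(p);print('screw',a.round(1),b.round(1),p.round(4),np.round(e,4))
P=np.array(P);v=(P[2]-P[0]+P[3]-P[1]);print('screw mean',P.mean(0).round(4),'long dir',(v/np.linalg.norm(v)).round(3))
for n,a,b in(('stud',(267.4,241.7),(297.7,112.4)),('pin',(268.3,260.3),(300,132))):
    a,x=brass(A['frame'],a);b,y=brass(B['frame'],b);p,e=T2(a,b);print(n,a.round(1),b.round(1),x,y,p.round(4),np.round(e,4))
def corn(D,k,roi):
    m=mask(D['frame'],*HUE[k],roi);a,c,r=blob(m);return a,cv2.boxPoints(r)
for k,ra,rb in(('orange',(250,170,290,237),(280,30,320,108)),):
    a,ca=corn(A,k,ra);b,cb=corn(B,k,rb);p,e=T2(a,b);print(k,a,b,p.round(4),np.round(e,4),ca.round(1).tolist(),cb.round(1).tolist())
b,cb=corn(B,'blue',(200,200,280,310));print('blue',b,cb.round(1).tolist())
for z in(.0186,.035):print(plane(ray(B,b,B['T']),z).round(4))
E
```

```text
screw [230.9 142.9] [255.1  15.9] [0.4277 0.4723 0.015 ] [0.0001 0.0001]
screw [291.6 139.5] [322.7  12.5] [0.4946 0.4847 0.0134] [0.0003 0.0003]
screw [239.7 262.5] [261.8 161.8] [0.4545 0.3266 0.0128] [0.0001 0.0001]
screw [294. 260.] [321.4 158.8] [0.5212 0.3389 0.0129] [0.0002 0.0002]
screw mean [0.4745 0.4056 0.0135] long dir [ 0.18  -0.984 -0.009]
stud [266.8 241.2] [297.9 111.7] 38.0 43.0 [0.4784 0.3845 0.0706] [0.0001 0.0001]
pin [267.7 260.1] [299.3 131.5] 30.0 57.0 [0.4814 0.3675 0.0782] [0.0001 0.0001]
orange [265.26461538 208.33692308] [297.40301318  72.37853107] [0.4725 0.4178 0.0673] [0.0003 0.0003] [[257.79998779296875, 179.3000030517578], [269.8999938964844, 178.6999969482422], [272.79998779296875, 235.60000610351562], [260.70001220703125, 236.1999969482422]] [[285.8999938964844, 39.599998474121094], [303.6000061035156, 38.099998474121094], [309.1000061035156, 104.4000015258789], [291.3999938964844, 105.9000015258789]]
blue [232.8372093  270.51162791] [[219.0, 285.20001220703125], [235.3000030517578, 250.3000030517578], [245.6999969482422, 255.10000610351562], [229.39999389648438, 290.1000061035156]]
[0.4372 0.1886 0.0186]
[0.4373 0.1978 0.035 ]
```

Seat centre is about (0.4747, 0.405, 0.050), from pin, grip and screws agreeing within about 3 mm. The uphill direction is (0.18,−0.984)·cos30, and the height matches the 50 mm given. Now planning the tilted approach.

```bash
cat >> h.py <<'E'
C=np.array([.4747,.405,.050]);u=np.array([.18,-.984,0]);u/=np.linalg.norm(u)
xs=u*np.cos(np.pi/6)+np.array([0,0,.5]);ys=np.array([-u[1],u[0],0]);zs=np.cross(xs,ys)
Rs=frame(ys,-zs)
E
python3 - <<'E'
from h import *
T=np.load("pics/w2.npz")['T'];p=C+zs*.065;print(p,zs);plan(T,p,Rs,10)
T[:3,:3]=Rs;T[:3,3]=p;plan(T,C+zs*.010,Rs,5)
E
```

```text
[0.46885192 0.43696952 0.10629165] [-0.08997049  0.4918387   0.8660254 ]
10 rows of [0.126, -0.449, 0.118, -0.35, 0.008, -0.033] MAX 0.449
5 rows of [0.0, -0.0, 0.367, 0.0, 0.0, 0.0] MAX 0.367
```

Call:
{"name": "apply_moves", "arguments": {"commands": [0.126,-0.449,0.118,-0.35,0.008,-0.033,0.126,-0.449,0.118,-0.35,0.008,-0.033,0.126,-0.449,0.118,-0.35,0.008,-0.033,0.126,-0.449,0.118,-0.35,0.008,-0.033,0.126,-0.449,0.118,-0.35,0.008,-0.033,0.126,-0.449,0.118,-0.35,0.008,-0.033,0.126,-0.449,0.118,-0.35,0.008,-0.033,0.126,-0.449,0.118,-0.35,0.008,-0.033,0.126,-0.449,0.118,-0.35,0.008,-0.033,0.126,-0.449,0.118,-0.35,0.008,-0.033,0,0,0,0,0,0,0,0,0,0,0,0]}}

```text
clock: 3.45
position: [0.4685, 0.4369, 0.1046]
ee_rot: [0.259, 0.962, 0.088, 0.022]
contact_force: [0.8, -1.2, 0.8]
width: 0.0855
```

```bash
python3 - <<'E'
from h import *
T,d=snap("w3");print(T[:3,3].round(4), (T[:3,:3].T@Rs).round(3).tolist());plan(T,C+zs*.010,Rs,5)
M=np.linalg.inv(T@d['mount'])
for n,q in(('gripcentre',C+zs*.02),('griptop',C+zs*.035),('pin',C+.046*xs+.01*zs)):
    c=M[:3,:3]@q+M[:3,3];print(n,d['cx']+d['fx']*c[0]/-c[2],d['cy']-d['fy']*c[1]/-c[2])
E
```

```text
[0.4685 0.4369 0.1046] [[1.0, -0.002, 0.001], [0.002, 1.0, -0.002], [-0.001, 0.002, 1.0]]
5 rows of [0.003, 0.005, 0.357, 0.003, 0.002, 0.003] MAX 0.357
gripcentre 256.77904121232626 202.18630458563624
griptop 256.8457206859312 207.9880464064841
pin 256.5158234202508 250.6059151248599
```

View pics/w3.png

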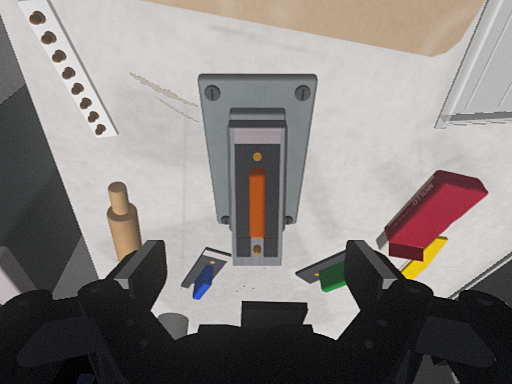

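View 3 shows the grip aligned (column about 257, predicted 256.8; rows 170–237, centred about 204 as predicted). Descend and grip.

Call:
{"name": "apply_moves", "arguments": {"commands": [0.003,0.005,0.357,0,0,0,0.003,0.005,0.357,0,0,0,0.003,0.005,0.357,0,0,0,0.003,0.005,0.357,0,0,0,0.003,0.005,0.357,0,0,0,0,0,0,0,0,0,0,0,0,0,0,0]}}

```text
clock: 4.2
position: [0.4746, 0.4086, 0.0594]
ee_rot: [0.259, 0.962, 0.087, 0.023]
contact_force: [0.6, -0.2, -0.5]
width: 0.0856
```

Call:
{"name": "apply_moves", "arguments": {"commands": [0,0,0,0,0,0,0,0,0,0,0,0,0,0,0,0,0,0,0,0,0,0,0,0,0,0,0,0,0,0,0,0,0,0,0,0,0,0,0,0,0,0,0,0,0,0,0,0], "jaw": -1, "newtons": 50}}

```text
clock: 5.0
position: [0.4745, 0.4089, 0.0596]
ee_rot: [0.258, 0.962, 0.087, 0.023]
contact_force: [0.4, 0.1, -0.6]
width: 0.0001
```

Width reads 0, so the grasp missed something. Looking.

```bash
python3 - <<'E'
from h import *
from rig import manip
T,d=snap("w4");s=manip.get_image("side");a=cv2.resize(s["frame"][:,:,::-1][90:230,130:300],None,fx=3,fy=3)
b=d["frame"][:,:,::-1][60:350,150:370];b=cv2.resize(b,(int(220*420/290),420))
cv2.imwrite("pics/c4.png",np.hstack([b[:420],a[:420,:480]]))
E
```

```text
(no output)
```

View pics/c4.png

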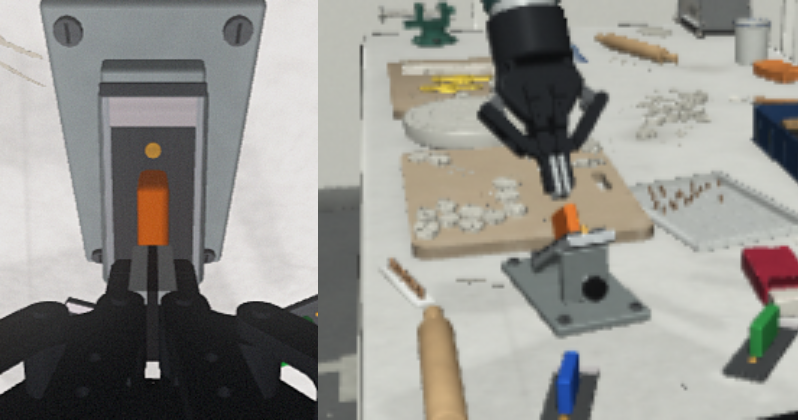

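The fingers hang shut in mid-air above the grip (side tip about (211,155)) although the reported TCP is beside it. I'll measure where the fingertips really are along the tool axis.

```bash
python3 - <<'E'
from h import *
from rig import manip
s=np.load("pics/side0.npz");D=np.load("pics/w4.npz");T=D['T'];z=T[:3,2]
st=manip.get_state();print(st['qpos'],st['position'],st['width'])
o,v=ray(s,(210.7,155));
# closest approach axis <-> ray
A=np.c_[z,-v];k=np.linalg.lstsq(A,o-T[:3,3],rcond=None)[0];print('side: tip at tool z=',k[0],'miss',np.linalg.norm(T[:3,3]+k[0]*z-o-k[1]*v))
for y in(-.011,0,.011):
    for zz in(0,-.02,-.04):
        c=np.linalg.inv(D['mount'])@[0,y,zz,1];print(y,zz,'wrist px',(D['cx']+D['fx']*c[0]/-c[2]).round(1),(D['cy']-D['fy']*c[1]/-c[2]).round(1))
def px(d,p):
    c=np.linalg.inv(d['extrinsics'])@np.r_[p,1];return (d['cx']-d['fx']*c[0]/c[2]).round(1),(d['cy']+d['fy']*c[1]/c[2]).round(1)
for p in(C+.02*zs,T[:3,3],C+.05*zs):print('side px',px(s,p))
E
```

```text
[ 0.85079217  0.66063565  1.33585495 -0.40408009  1.49781925  0.77269695] [0.47454288 0.40884378 0.05960034] 6.964270272522772e-05
side: tip at tool z= -0.035724166380970646 miss 0.00011677974469902407
-0.011 0 wrist px 256.4 203.7
-0.011 -0.02 wrist px 256.5 213.8
-0.011 -0.04 wrist px 256.7 226.6
0 0 wrist px 256.4 220.2
0 -0.02 wrist px 256.5 232.0
0 -0.04 wrist px 256.6 246.9
0.011 0 wrist px 256.3 236.2
0.011 -0.02 wrist px 256.5 249.7
0.011 -0.04 wrist px 256.6 266.5
side px (np.float64(212.2), np.float64(164.2))
side px (np.float64(213.2), np.float64(167.5))
side px (np.float64(210.0), np.float64(153.7))
```

Side and wrist views both put the shut fingertips 36–40 mm short of the reported TCP, contrary to the text. I'll open, go about 28 mm deeper along the tool axis while watching force, and close again.

Call:
{"name": "apply_moves", "arguments": {"commands": [0,0,0,0,0,0,0,0,0,0,0,0,0,0,0,0,0,0,0,0,0,0,0,0,0,0,0,0,0,0,0,0,0,0,0,0], "jaw": 1}}

```text
clock: 5.7
position: [0.4746, 0.4089, 0.0596]
ee_rot: [0.259, 0.962, 0.087, 0.023]
contact_force: [0.4, 0.3, 0.3]
width: 0.0848
```

Call:
{"name": "apply_moves", "arguments": {"commands": [0,0,0.2,0,0,0,0,0,0.2,0,0,0,0,0,0.2,0,0,0,0,0,0.2,0,0,0,0,0,0.13,0,0,0,0,0,0,0,0,0,0,0,0,0,0,0]}}

```text
clock: 6.4
position: [0.4771, 0.3951, 0.0354]
ee_rot: [0.258, 0.962, 0.087, 0.023]
contact_force: [-0.5, -0.4, 0.3]
width: 0.0856
```

Call:
{"name": "apply_moves", "arguments": {"commands": [0,0,0,0,0,0,0,0,0,0,0,0,0,0,0,0,0,0,0,0,0,0,0,0,0,0,0,0,0,0,0,0,0,0,0,0,0,0,0,0,0,0], "jaw": -1, "newtons": 50}}

```text
clock: 7.1
position: [0.4771, 0.3952, 0.0357]
ee_rot: [0.258, 0.962, 0.087, 0.023]
contact_force: [-0.4, 1.2, 1.3]
width: 0.0107
```

Gripped: width 10.7 mm, around the 12 mm grip. Lift along the seat normal, then plan to the tray.

Call:
{"name": "apply_moves", "arguments": {"commands": [0,0,-0.2,0,0,0,0,0,-0.3,0,0,0,0,0,-0.5,0,0,0,0,0,-0.5,0,0,0,0,0,-0.5,0,0,0,0,0,-0.5,0,0,0,0,0,-0.5,0,0,0,0,0,0,0,0,0]}}

```text
clock: 7.9
position: [0.4696, 0.4416, 0.1154]
ee_rot: [0.257, 0.962, 0.087, 0.025]
contact_force: [-0.0, 0.0, 0.1]
width: 0.0104
```

```bash
cat >> h.py <<'E'
TR=np.array([.568,.033,0]);tu=np.array([.132,-.991,0]);tu/=np.linalg.norm(tu)
Rtr=frame([-tu[1],tu[0],0],[0,0,-1])
E
python3 - <<'E'
from h import *
from rig import manip
g=np.array([.4771,.3952,.0357])-C;print('tcp in seat frame',g@xs,g@ys,g@zs)
T=pose(manip.get_state());print(T[:3,3]);p=TR+[0,0,.11];plan(T,p,Rtr,18)
E
```

```text
tcp in seat frame 0.001572518631145877 0.0005974040835856157 -0.017420111753821074
[0.46963158 0.44163649 0.11544326]
18 rows of [0.061, 0.753, 0.223, 0.193, -0.006, 0.017] MAX 0.753
```

Call:
{"name": "apply_moves", "arguments": {"commands": [0.061,0.753,0.223,0.193,-0.006,0.017,0.061,0.753,0.223,0.193,-0.006,0.017,0.061,0.753,0.223,0.193,-0.006,0.017,0.061,0.753,0.223,0.193,-0.006,0.017,0.061,0.753,0.223,0.193,-0.006,0.017,0.061,0.753,0.223,0.193,-0.006,0.017,0.061,0.753,0.223,0.193,-0.006,0.017,0.061,0.753,0.223,0.193,-0.006,0.017,0.061,0.753,0.223,0.193,-0.006,0.017,0.061,0.753,0.223,0.193,-0.006,0.017,0.061,0.753,0.223,0.193,-0.006,0.017,0.061,0.753,0.223,0.193,-0.006,0.017,0.061,0.753,0.223,0.193,-0.006,0.017,0.061,0.753,0.223,0.193,-0.006,0.017,0.061,0.753,0.223,0.193,-0.006,0.017,0.061,0.753,0.223,0.193,-0.006,0.017,0.061,0.753,0.223,0.193,-0.006,0.017,0.061,0.753,0.223,0.193,-0.006,0.017,0,0,0,0,0,0,0,0,0,0,0,0]}}

```text
clock: 9.9
position: [0.5665, 0.0299, 0.109]
ee_rot: [0.002, 0.998, 0.065, -0.003]
contact_force: [-0.2, 0.2, -0.7]
width: 0.0106
```

```bash
python3 - <<'E'
from h import *
from rig import manip
T,d=snap("w5");print(T[:3,3].round(4));s=manip.get_image("side");plan(T,TR+[0,0,-.009],Rtr,9)
a=cv2.resize(s["frame"][:,:,::-1][120:290,190:360],None,fx=2.4,fy=2.4,interpolation=2)
cv2.imwrite("pics/c5.png",np.hstack([cv2.resize(d["frame"][30:,140:400,::-1],(300,408)),a]))
E
```

```text
[0.5665 0.0299 0.109 ]
9 rows of [0.008, -0.011, 0.437, 0.003, 0.005, -0.002] MAX 0.437
```

View pics/c5.png

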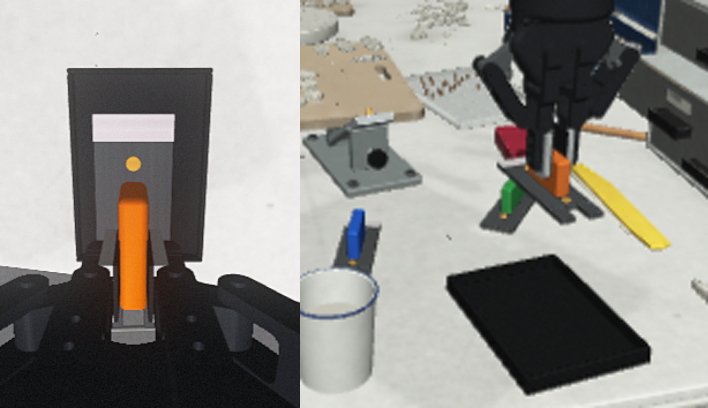

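View 5: the blade is held level, grip up, over the middle of the tray (notched end towards the robot's right). Lowering.

Call:
{"name": "apply_moves", "arguments": {"commands": [0.008,-0.011,0.437,0,0.005,0,0.008,-0.011,0.437,0,0.005,0,0.008,-0.011,0.437,0,0.005,0,0.008,-0.011,0.437,0,0.005,0,0.008,-0.011,0.437,0,0.005,0,0.008,-0.011,0.437,0,0.005,0,0.008,-0.011,0.437,0,0.005,0,0.008,-0.011,0.437,0,0.005,0,0.008,-0.011,0.437,0,0.005,0,0,0,0,0,0,0,0,0,0,0,0,0]}}

```text
clock: 11.1
position: [0.5688, 0.0343, -0.0082]
ee_rot: [0.002, 0.998, 0.067, 0.001]
contact_force: [-0.3, -0.9, 0.2]
width: 0.0109
```

Call:
{"name": "apply_moves", "arguments": {"commands": [0,0,0.03,0,0,0,0,0,0.03,0,0,0,0,0,0.03,0,0,0,0,0,0,0,0,0]}}

```text
clock: 11.5
position: [0.569, 0.0333, -0.0109]
ee_rot: [0.002, 0.998, 0.066, 0.001]
contact_force: [0.2, -0.7, -0.5]
width: 0.0106
```

Call:
{"name": "apply_moves", "arguments": {"commands": [0,0,0.03,0,0,0,0,0,0.03,0,0,0,0,0,0,0,0,0]}}

```text
clock: 11.8
position: [0.5687, 0.0333, -0.0131]
ee_rot: [0.002, 0.998, 0.066, 0.001]
contact_force: [0.0, 0.2, -1.0]
width: 0.0108
```

Call:
{"name": "apply_moves", "arguments": {"commands": [0,0,0,0,0,0,0,0,0,0,0,0,0,0,0,0,0,0,0,0,0,0,0,0,0,0,0,0,0,0,0,0,0,0,0,0], "jaw": 1}}

```text
clock: 12.4
position: [0.5689, 0.0333, -0.0129]
ee_rot: [0.002, 0.998, 0.066, 0.001]
contact_force: [0.2, 0.8, 0.3]
width: 0.0856
```

Call:
{"name": "apply_moves", "arguments": {"commands": [0,0,-0.3,0,0,0,0,0,-0.5,0,0,0,0,0,-0.8,0,0,0,0,0,-0.8,0,0,0,0,0,-0.8,0,0,0,0,0,-0.8,0,0,0,0,0,-0.8,0,0,0,0,0,-0.8,0,0,0,0,0,0,0,0,0]}}

```text
clock: 13.3
position: [0.5711, 0.0338, 0.1594]
ee_rot: [0.002, 0.998, 0.066, 0.005]
contact_force: [1.4, 0.6, 0.3]
width: 0.0857
```

```bash
python3 - <<'E'
from h import *
T,d=snap("w6");print(T[:3,3].round(4))
a,c,r=blob(mask(d['frame'],*HUE['orange'],(150,60,360,330)));print(a,plane(ray(d,a,T),.034).round(4),plane(ray(d,a,T),.024).round(4),r)
# blue: from top view + w2 at measured heights
t=np.load("pics/top0.npz");s=np.load("pics/side0.npz");B=dict(np.load("pics/w2.npz"))
b,_,_=blob(mask(B['frame'],*HUE['blue'],(200,200,280,310)));x,_,_=blob(mask(t['frame'],*HUE['blue'],(235,225,285,255)));y,_,_=blob(mask(s['frame'],*HUE['blue'],(195,200,232,235)))
print('3-view blue',tri([ray(B,b,B['T']),ray(t,x),ray(s,y)]))
Rb=frame([.92,.38,0],[0,0,-1]);plan(T,[.45,.25,.17],Rb,12)
E
```

```text
[0.5711 0.0338 0.1594]
[251.03302752 175.08073394] [0.5666 0.0381 0.034 ] [0.5668 0.0361 0.024 ] ((251.0, 174.99998474121094), (49.99999237060547, 9.999998092651367), 90.0)
3-view blue (array([0.4375921 , 0.19391678, 0.02222581]), [0.0028690792563574857, 0.003274025614892037, 0.0016170256292641304])
12 rows of [-0.177, -0.667, -0.033, 0.004, -0.005, -0.144] MAX 0.667
```

```bash
python3 - <<'E'
from h import *
T=np.load("pics/w6.npz")['T'];plan(T,[.444,.215,.165],frame([.96,-.28,0],[0,0,-1]),12)
E
```

```text
12 rows of [-0.384, -0.485, -0.019, 0.002, -0.006, 0.231] MAX 0.485
```

Call:
{"name": "apply_moves", "arguments": {"commands": [-0.384,-0.485,-0.019,0.002,-0.006,0.231,-0.384,-0.485,-0.019,0.002,-0.006,0.231,-0.384,-0.485,-0.019,0.002,-0.006,0.231,-0.384,-0.485,-0.019,0.002,-0.006,0.231,-0.384,-0.485,-0.019,0.002,-0.006,0.231,-0.384,-0.485,-0.019,0.002,-0.006,0.231,-0.384,-0.485,-0.019,0.002,-0.006,0.231,-0.384,-0.485,-0.019,0.002,-0.006,0.231,-0.384,-0.485,-0.019,0.002,-0.006,0.231,-0.384,-0.485,-0.019,0.002,-0.006,0.231,-0.384,-0.485,-0.019,0.002,-0.006,0.231,-0.384,-0.485,-0.019,0.002,-0.006,0.231,0,0,0,0,0,0,0,0,0,0,0,0]}}

```text
clock: 14.75
position: [0.4409, 0.2147, 0.161]
ee_rot: [0.001, 0.99, -0.14, -0.005]
contact_force: [0.4, -0.5, 0.3]
width: 0.0853
```

```bash
python3 - <<'E'
from h import *
T,d=snap("w7");print(T[:3,3].round(4))
a,c,r=blob(mask(d['frame'],*HUE['blue'],(150,80,360,330)));print(a,r)
q=[plane(ray(d,x,T),.035) for x in cv2.boxPoints(r)];print(np.round(q,4)[:,:2].tolist(),plane(ray(d,a,T),.035))
B=dict(np.load("pics/w2.npz"));b,_,_=blob(mask(B['frame'],*HUE['blue'],(200,200,280,310)));print(tri([ray(B,b,B['T']),ray(d,a,T)]))
cv2.imwrite("pics/c7.png",cv2.resize(d["frame"][60:340,120:400,::-1],None,fx=2,fy=2,interpolation=2))
E
```

```text
[0.4409 0.2147 0.161 ]
[258.59482759 195.50862069] ((258.3670654296875, 195.95643615722656), (10.87657356262207, 44.23652648925781), 2.2025980949401855)
[[0.424, 0.1751], [0.4394, 0.2215], [0.4502, 0.2179], [0.4352, 0.1714]] [0.43774794 0.19737139 0.035     ]
(array([0.43746292, 0.19685357, 0.03316337]), [0.00015339273554422172, 0.0001533927355442243])
```

View pics/c7.png

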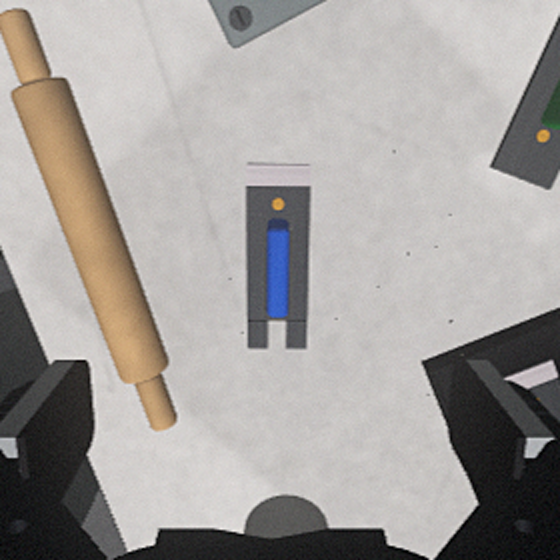

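View 7: the blue blade is upright in the image, plain end corners at about (243.5,141.5)/(275,142.5) and notched end at (244,234)/(273.5,234), the notch at the −y end. I'll compute its centre and heading from the plate edges.

```bash
python3 - <<'E'
from h import *
D=dict(np.load("pics/w7.npz"));T=D['T']
q=np.array([plane(ray(D,x,T),.005) for x in((243.5,141.5),(275,142.5),(244,234),(273.5,234))]);c=q.mean(0);v=q[2]+q[3]-q[0]-q[1];L=np.linalg.norm(v)/2;v/=np.linalg.norm(v)
print('plate centre',c,'dir',v,'L',L,'W',np.linalg.norm(q[1]-q[0]),np.linalg.norm(q[3]-q[2]))
# same grip-to-tcp as for worn: tcp = underside -0.0174 along z, +.0016 along blade x
Rb=frame([-v[1],v[0],0],[0,0,-1])
p=np.array([c[0],c[1],0]);print(p)
plan(T,p+[0,0,.06],Rb,5)
T[:3,:3]=Rb;T[:3,3]=p+[0,0,.06];plan(T,p+[0,0,-.016],Rb,6)
E
```

```text
plate centre [0.43783798 0.19585818 0.005     ] dir [-0.28006812 -0.95998013  0.        ] L 0.11014651474343605 W 0.03512594781712669 0.03574298874349758
[0.43783798 0.19585818 0.        ]
5 rows of [0.019, 0.125, 0.674, 0.004, 0.012, 0.003] MAX 0.674
6 rows of [0.0, 0.0, 0.422, 0.0, 0.0, 0.0] MAX 0.422
```

Plate measures 110.1 × 35.4 mm, as specified. Approach, descend, grip.

Call:
{"name": "apply_moves", "arguments": {"commands": [0.019,0.125,0.674,0.004,0.012,0.003,0.019,0.125,0.674,0.004,0.012,0.003,0.019,0.125,0.674,0.004,0.012,0.003,0.019,0.125,0.674,0.004,0.012,0.003,0.019,0.125,0.674,0.004,0.012,0.003,0,0,0,0,0,0,0,0,0,0,0,0]}}

```text
clock: 15.5
position: [0.4389, 0.1957, 0.0607]
ee_rot: [-0.0, 0.99, -0.143, 0.0]
contact_force: [0.6, 0.4, 0.4]
width: 0.0855
```

```bash
python3 - <<'E'
from h import *
from rig import manip
T=pose(manip.get_state());print(T[:3,3]);plan(T,[.4378,.1959,-.017],frame([.96,-.28,0],[0,0,-1]),6)
E
```

```text
[0.43887584 0.19570973 0.06069527]
6 rows of [-0.006, 0.001, 0.432, -0.001, -0.001, -0.003] MAX 0.432
```

Call:
{"name": "apply_moves", "arguments": {"commands": [-0.006,0,0.432,0,0,0,-0.006,0,0.432,0,0,0,-0.006,0,0.432,0,0,0,-0.006,0,0.432,0,0,0,-0.006,0,0.432,0,0,0,-0.006,0,0.432,0,0,0,0,0,0,0,0,0,0,0,0,0,0,0]}}

```text
clock: 16.3
position: [0.4388, 0.1969, -0.0162]
ee_rot: [-0.001, 0.99, -0.142, 0.001]
contact_force: [0.5, -0.3, 0.0]
width: 0.0854
```

Call:
{"name": "apply_moves", "arguments": {"commands": [0,0,0,0,0,0,0,0,0,0,0,0,0,0,0,0,0,0,0,0,0,0,0,0,0,0,0,0,0,0,0,0,0,0,0,0,0,0,0,0,0,0], "jaw": -1, "newtons": 50}}

```text
clock: 17.0
position: [0.4379, 0.1967, -0.0168]
ee_rot: [-0.001, 0.99, -0.142, 0.001]
contact_force: [-0.7, -0.4, 3.2]
width: 0.0111
```

Call:
{"name": "apply_moves", "arguments": {"commands": [0,0,-0.3,0,0,0,0,0,-0.6,0,0,0,0,0,-0.9,0,0,0,0,0,-0.9,0,0,0,0,0,-0.9,0,0,0,0,0,-0.9,0,0,0,0,0,-0.5,0,0,0,0,0,0,0,0,0]}}

```text
clock: 17.8
position: [0.439, 0.197, 0.1354]
ee_rot: [-0.002, 0.99, -0.142, 0.003]
contact_force: [0.0, 0.5, -1.7]
width: 0.0106
```

Fresh blade held, TCP about 16.8 mm below its underside and centred within 1 mm. Next, a look at the bare seat and pin on the way.

```bash
python3 - <<'E'
from h import *
from rig import manip
T=pose(manip.get_state());print(T[:3,3]);plan(T,[.462,.262,.165],frame([.984,.18,0],[0,0,-1]),8)
E
```

```text
[0.43898313 0.19697171 0.13540311]
8 rows of [0.075, -0.281, -0.122, -0.002, -0.005, -0.389] MAX 0.389
```

Call:
{"name": "apply_moves", "arguments": {"commands": [0.075,-0.281,-0.122,-0.002,-0.005,-0.389,0.075,-0.281,-0.122,-0.002,-0.005,-0.389,0.075,-0.281,-0.122,-0.002,-0.005,-0.389,0.075,-0.281,-0.122,-0.002,-0.005,-0.389,0.075,-0.281,-0.122,-0.002,-0.005,-0.389,0.075,-0.281,-0.122,-0.002,-0.005,-0.389,0.075,-0.281,-0.122,-0.002,-0.005,-0.389,0.075,-0.281,-0.122,-0.002,-0.005,-0.389,0,0,0,0,0,0,0,0,0,0,0,0]}}

```text
clock: 18.8
position: [0.4599, 0.2612, 0.1611]
ee_rot: [0.001, 0.996, 0.09, -0.003]
contact_force: [-1.2, 0.1, -0.8]
width: 0.0106
```

```bash
python3 - <<'E'
from h import *
T,d=snap("w8");print(T[:3,3].round(4))
A=dict(np.load("pics/w1.npz"));B=dict(np.load("pics/w2.npz"))
m=mask(d['frame'],(14,110,60),(30,255,255),(200,0,320,132));a,c,r=blob(m);print(a,cv2.contourArea(c),r)
for rs in([ray(A,(267.7,260.1),A['T']),ray(d,a,T)],[ray(A,(267.7,260.1),A['T']),ray(B,(299.3,131.5),B['T']),ray(d,a,T)]):
    p,e=tri(rs);g=p-C;print(p.round(4),np.round(e,4),'seat frame',(g@xs).round(4),(g@ys).round(4),(g@zs).round(4))
cv2.imwrite("pics/c8.png",cv2.resize(d["frame"][0:260,180:340,::-1],None,fx=2.3,fy=2.3,interpolation=2))
E
```

```text
[0.4599 0.2612 0.1611]
[305.96341463  70.92682927] 66.5 ((305.8999938964844, 70.80000305175781), (7.273237705230713, 12.332881927490234), 18.43494987487793)
[0.4814 0.3676 0.0782] [0. 0.] seat frame 0.0471 -0.0002 0.0054
[0.4814 0.3676 0.0782] [0.0001 0.0001 0.    ] seat frame 0.0471 -0.0001 0.0054
```

View pics/c8.png

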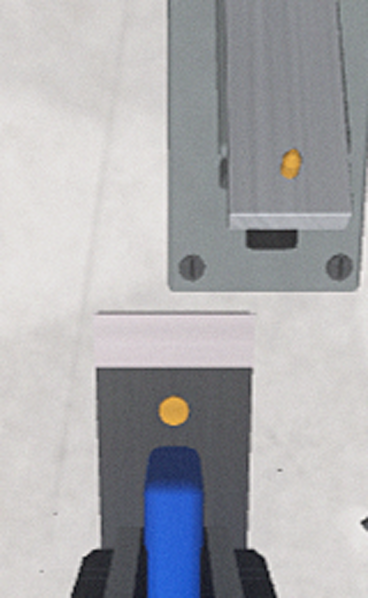

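View 8: the bare seat shows the brass pin at (306,71), and three rays meet at seat frame (47.1, −0.1, 5.4) mm, i.e. the expected +46 mm within about 1 mm. Checking with the seat's uphill edge, then planning.

```bash
python3 - <<'E'
from h import *
from rig import manip
D=dict(np.load("pics/w8.npz"))
for a in((280,92.6),(332.2,92.6)):
    o,v=ray(D,a,D['T']);p=o+v*((C-o)@zs)/(v@zs);g=p-C;print('edge',(g@xs).round(4),(g@ys).round(4))
T=pose(manip.get_state());S=C+.0008*xs
tcp=lambda h:S-.0008*xs+(-.0168+h)*zs
plan(T,tcp(.060),Rs,12);T[:3,:3]=Rs;T[:3,3]=tcp(.06);plan(T,tcp(.016),Rs,6)
E
```

```text
edge 0.0636 -0.0213
edge 0.0637 0.0216
12 rows of [0.113, -0.487, 0.094, -0.29, 0.004, 0.001] MAX 0.487
6 rows of [0.0, 0.0, 0.244, 0.0, 0.0, 0.0] MAX 0.244
```

Uphill edge at 63.65 mm (expected 64), lateral −21.3/+21.6: the seat frame is good to under 1 mm. Moving to 60 mm above it.

Call:
{"name": "apply_moves", "arguments": {"commands": [0.113,-0.487,0.094,-0.29,0.004,0.001,0.113,-0.487,0.094,-0.29,0.004,0.001,0.113,-0.487,0.094,-0.29,0.004,0.001,0.113,-0.487,0.094,-0.29,0.004,0.001,0.113,-0.487,0.094,-0.29,0.004,0.001,0.113,-0.487,0.094,-0.29,0.004,0.001,0.113,-0.487,0.094,-0.29,0.004,0.001,0.113,-0.487,0.094,-0.29,0.004,0.001,0.113,-0.487,0.094,-0.29,0.004,0.001,0.113,-0.487,0.094,-0.29,0.004,0.001,0.113,-0.487,0.094,-0.29,0.004,0.001,0.113,-0.487,0.094,-0.29,0.004,0.001,0,0,0,0,0,0,0,0,0,0,0,0]}}

```text
clock: 20.25
position: [0.4715, 0.4262, 0.0877]
ee_rot: [0.258, 0.962, 0.087, 0.024]
contact_force: [-0.3, 0.8, -0.0]
width: 0.0106
```

```bash
cat > go.py <<'E'
import sys
from h import *
from rig import manip
st=manip.get_state();T=pose(st);h=float(sys.argv[1]);N=int(sys.argv[2])
t=C-.0005*xs+(-.0168+h)*zs   # blade centre at seat x +0.0003
g=T[:3,3]-(C-.0005*xs);print('now: x,y,h',(g@xs).round(4),(g@ys).round(4),(g@zs+.0168).round(4),'rot err',R.from_matrix(T[:3,:3].T@Rs).as_rotvec().round(4));plan(T,t,Rs,N)
E
python3 go.py .016 6
```

```text
now: x,y,h 0.0008 0.0007 0.0602 rot err [-0.0001 -0.0011 -0.0004]
6 rows of [-0.004, -0.004, 0.245, -0.0, -0.001, -0.0] MAX 0.245
```

Call:
{"name": "apply_moves", "arguments": {"commands": [-0.004,-0.004,0.245,0,0,0,-0.004,-0.004,0.245,0,0,0,-0.004,-0.004,0.245,0,0,0,-0.004,-0.004,0.245,0,0,0,-0.004,-0.004,0.245,0,0,0,-0.004,-0.004,0.245,0,0,0,0,0,0,0,0,0,0,0,0,0,0,0]}}

```text
clock: 21.05
position: [0.4751, 0.4056, 0.0498]
ee_rot: [0.257, 0.962, 0.087, 0.025]
contact_force: [0.7, -0.4, -0.8]
width: 0.0104
```

```bash
python3 go.py .004 4; python3 - <<'E'
from h import *
from rig import manip
s=manip.get_image("side");T,d=snap("w9")
cv2.imwrite("pics/c9.png",np.hstack([cv2.resize(d["frame"][50:340,130:390,::-1],(377,420)),cv2.resize(s["frame"][130:214,170:254,::-1],(420,420),interpolation=2)]))
E
```

```text
now: x,y,h -0.0001 0.0005 0.0169 rot err [-0.0013 -0.0023 -0.001 ]
4 rows of [-0.004, 0.001, 0.107, -0.002, -0.004, -0.002] MAX 0.107
```

View pics/c9.png

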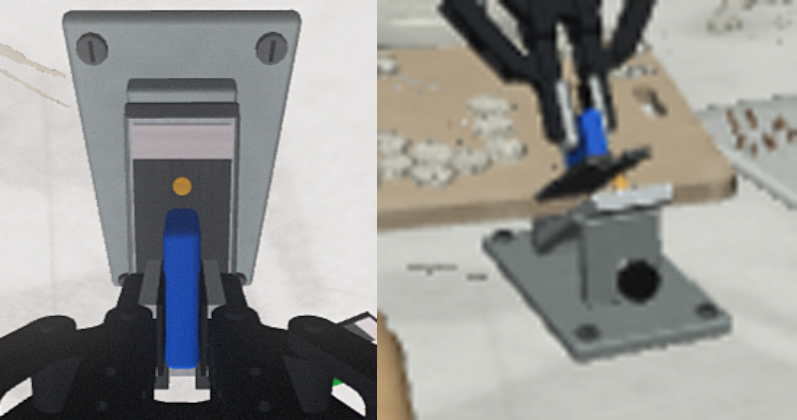

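View 9: from the wrist the blade looks parallel and centred over the seat. In the side view its underside looks slanted, so I'm comparing against predicted corners before going on.

```bash
python3 - <<'E'
from h import *
s=np.load("pics/side0.npz")
def px(p):
    c=np.linalg.inv(s['extrinsics'])@np.r_[p,1];u=np.array([s['cx']-s['fx']*c[0]/c[2],s['cy']+s['fy']*c[1]/c[2]]);return ((u-[170,130])*5+[377,0]).round(0).tolist()
for a,b in((.055,-.018),(.055,.018),(-.055,.018),(-.055,-.018)):print('blade',a,b,px(C+a*xs+b*ys+.017*zs),'level?',px(C+.017*zs+a*u+b*ys))
for b in(-.022,.022):print('seat end',px(C+.064*xs+b*ys))
print('pin tip',px(C+.046*xs+.01*zs),'griptop',px(C+.052*zs))
E
```

```text
blade 0.055 -0.018 [585.0, 161.0] level? [591.0, 214.0]
blade 0.055 0.018 [649.0, 152.0] level? [655.0, 204.0]
blade -0.055 0.018 [592.0, 190.0] level? [586.0, 142.0]
blade -0.055 -0.018 [534.0, 199.0] level? [527.0, 150.0]
seat end [589.0, 190.0]
seat end [667.0, 178.0]
pin tip [615.0, 172.0] griptop [576.0, 115.0]
```

The predicted corners (534,199)–(649,152) match what is seen, so the pose is right. Lower on to the seat.

Call:
{"name": "apply_moves", "arguments": {"commands": [-0.004,0,0.107,-0.002,-0.004,-0.002,-0.004,0,0.107,-0.002,-0.004,-0.002,-0.004,0,0.107,-0.002,-0.004,-0.002,-0.004,0,0.107,-0.002,-0.004,-0.002,0,0,0,0,0,0,0,0,0,0,0,0]}}

```text
clock: 21.75
position: [0.4758, 0.3992, 0.0387]
ee_rot: [0.258, 0.962, 0.087, 0.023]
contact_force: [-0.1, -0.0, -2.0]
width: 0.0107
```

```bash
python3 go.py .0 4
```

```text
now: x,y,h -0.0 0.0 0.0041 rot err [-0.0001  0.0001  0.0001]
4 rows of [-0.0, 0.0, 0.034, -0.0, 0.0, 0.0] MAX 0.034
```

No contact at 4 mm height, so the notch is passing over the pin (10 mm high). Going to the seat.

Call:
{"name": "apply_moves", "arguments": {"commands": [0,0,0.03,0,0,0,0,0,0.03,0,0,0,0,0,0.03,0,0,0,0,0,0.03,0,0,0,0,0,0,0,0,0,0,0,0,0,0,0]}}

```text
clock: 22.35
position: [0.4761, 0.3975, 0.0357]
ee_rot: [0.258, 0.962, 0.087, 0.023]
contact_force: [-0.3, 1.1, -0.9]
width: 0.0108
```

```bash
python3 go.py .0 4
```

```text
now: x,y,h -0.0 0.0001 0.0006 rot err [-0.0002 -0.0001  0.0001]
4 rows of [-0.0, 0.0, 0.005, -0.0, -0.0, 0.0] MAX 0.005
```

Call:
{"name": "apply_moves", "arguments": {"commands": [0,0,0.03,0,0,0,0,0,0.03,0,0,0,0,0,0,0,0,0,0,0,0,0,0,0]}}

```text
clock: 22.75
position: [0.4763, 0.3973, 0.0353]
ee_rot: [0.257, 0.962, 0.087, 0.024]
contact_force: [-1.0, 1.9, 6.3]
width: 0.011
```

Contact of 6.6 N. Release and back off along the normal.

Call:
{"name": "apply_moves", "arguments": {"commands": [0,0,0,0,0,0,0,0,0,0,0,0,0,0,0,0,0,0,0,0,0,0,0,0,0,0,0,0,0,0,0,0,0,0,0,0], "jaw": 1}}

```text
clock: 23.35
position: [0.4763, 0.3966, 0.0341]
ee_rot: [0.258, 0.962, 0.087, 0.023]
contact_force: [0.5, 0.2, -0.1]
width: 0.0854
```

Call:
{"name": "apply_moves", "arguments": {"commands": [0,0,-0.2,0,0,0,0,0,-0.3,0,0,0,0,0,-0.5,0,0,0,0,0,-0.7,0,0,0,0,0,-0.8,0,0,0,0,0,-0.8,0,0,0,0,0,-0.8,0,0,0,0,0,0,0,0,0,0,0,0,0,0,0,0,0,0,0,0,0,0,0,0,0,0,0]}}

```text
clock: 24.45
position: [0.4648, 0.456, 0.1395]
ee_rot: [0.259, 0.962, 0.087, 0.022]
contact_force: [1.0, 0.1, 0.1]
width: 0.0857
```

```bash
python3 - <<'E'
from h import *
from rig import manip
T,d=snap("w10");t=manip.get_image("top");s=manip.get_image("side")
M=np.linalg.inv(T@d['mount'])
for n,a,b,h in(('gripcentre',0,0,.035),('grip+',.025,0,.035),('grip-',-.025,0,.035),('plain L',-.055,-.018,.005),('plain R',-.055,.018,.005),('end L',.055,-.018,.005),('pin',.046,0,.01)):
    q=C+a*xs+b*ys+h*zs;c=M[:3,:3]@q+M[:3,3];print(n,np.round([d['cx']+d['fx']*c[0]/-c[2],d['cy']-d['fy']*c[1]/-c[2]],1))
a,c,r=blob(mask(d['frame'],*HUE['blue'],(200,100,320,300)));print('blue',a,r)
a,_,_=blob(mask(t['frame'],*HUE['orange'],(275,160,360,220)));b,_,_=blob(mask(s['frame'],*HUE['orange'],(240,200,345,285)));p,e=tri([ray(t,a),ray(s,b)]);g=p-TR;print('worn grip',p.round(4),np.round(e,4),'tray xy',g@tu,g@np.array([-tu[1],tu[0],0]))
t0=np.load("pics/top0.npz")['frame'];df=cv2.absdiff(t0,t['frame']).max(2)
for n,(x0,y0,x1,y1) in dict(green=(215,150,265,195),cup=(312,240,352,275),carton=(165,135,220,168),scraper=(200,120,290,145)).items():print(n,'changed px',(df[y0:y1,x0:x1]>40).sum())
cv2.imwrite("pics/c10.png",np.hstack([cv2.resize(d["frame"][60:300,200:320,::-1],(260,520),interpolation=2),cv2.resize(t['frame'][130:290,130:360,::-1],(530,369)) if 0 else np.vstack([cv2.resize(t['frame'][130:290,130:360,::-1],(530,260)),cv2.resize(s["frame"][130:290,140:360,::-1],(530,260))])]))
E
```

```text
gripcentre [256.9 193.3]
grip+ [256.8 220.7]
grip- [256.9 164.5]
plain L [237.2 126.5]
plain R [276.7 126.5]
end L [238.8 238.6]
pin [256.7 232.1]
blue [255.98441558 188.66623377] ((255.49996948242188, 188.49998474121094), (58.99999237060547, 12.999998092651367), 90.0)
worn grip [0.5685 0.0356 0.0245] [0.0002 0.0002] tray xy -0.0024933123684584453 0.0008124929127454734
green changed px 0
cup changed px 0
carton changed px 0
scraper changed px 0
```

View pics/c10.png

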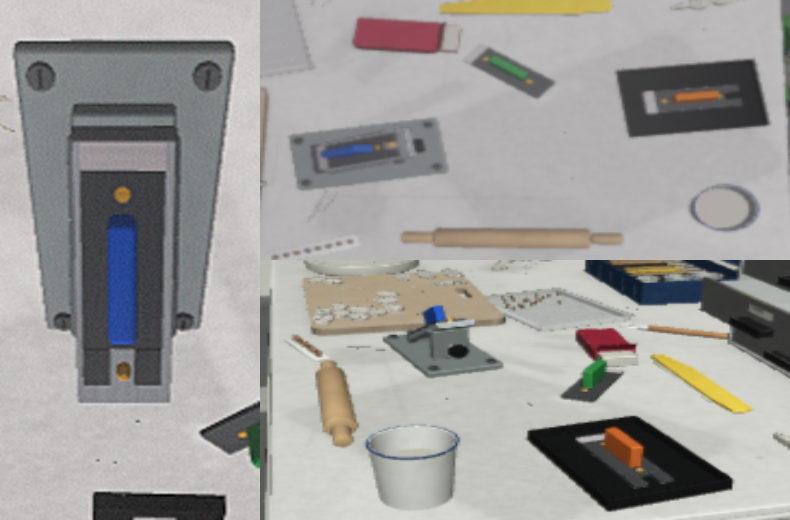

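View 10: the blue blade lies flat on the seat, parallel, with the pin in its notch (plain end at row 125, predicted 126.5). The orange blade is flat in the tray, grip up. Green blade, cup, clay pack and scraper are unchanged.

```bash
python3 -c "
from rig import manip
print(manip.sign_off());print(manip.get_state()['clock'])"
```

```text
the job is handed in; nothing more can be done
None
the job is handed in; nothing more can be done
```

I laid the worn orange-gripped blade in the tray, then put the fresh blue-gripped blade on the seat with its notch over the pin. I handed the job in at about 24.6 s of the 72 s allowed; the system gives no verdict.

**Last checks:**
- **Worn blade:** it lies flat in the tray, grip up. Its grip centre is about 2.5 mm (along x) and 1 mm (along y) from the tray's centre, at a height of 24.5 mm where 24 is expected.
- **Fresh blade:** it lies parallel on the seat with the pin inside the notch, about 1–2 mm downhill of the seat centre (the limit is 5 mm). I judged flatness from the pictures and from the contact on lowering (about 6.6 N, at the expected height); I did not measure the angle.
- **Other objects:** comparing the top view before and after, no pixels changed around the green-gripped blade, the cup, the clay pack or the scraper.
- **Gripper:** it is open and clear of everything.

**What went wrong or disagreed:**
- **First grasp:** it closed on air. The side and wrist views showed the shut fingertips 36–40 mm short of the reported TCP, although the text puts the TCP at the very end of the fingers. I reopened, went about 28 mm deeper and used that same grasp depth for both blades.
- **Grip width:** the opening read about 10.7 mm on a grip stated to be 12 mm wide.
- **Seat centre:** the first estimates from pin, grip and screws differed by up to about 6 mm. The pin re-measured on the bare seat and the seat's uphill edge then agreed to about 1 mm.

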